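Mark the bossed bar with the trigger marking stand

TASK

Draw the bar with the round boss out of the rack, lay it flat on the table and take it again by its plain end, then slide it boss first into the marking stand's channel until it is fully home against the stop. Squeeze the trigger all the way in against its grip with the fingers so that the pin presses on the boss, hold it a moment, then let it spring back; the bar stays home in the channel. Leave the plain bar and the other things on the table where they are.

Things in the scene. Friction and masses are not known exactly. Their poses are not given: they have to be found in the camera images.
- bar: loose aluminium bar 150 x 28 x 8 thick, 90 g; its +x end is rounded (radius 14) with a round boss on top (18 diameter, 2 tall), its -x end plain and square. Origin at the centre of its underside, x along the bar, z up. It starts boss end outward in one of the rack's pockets, its underside 15 above the table; the outer 75 is free, the rest under the roof
- boss (a point): centre of the boss's top on the bar, 60 along +x from the bar's origin and 10 above its underside
- plain_bar: bystander in the other pocket: bar of the same size with two square ends and no boss; same axes and origin; not to be moved
- rack: fixed plywood rack, x from -47 to 50, 176 wide, 36 high; origin on the table at its middle. Two pockets centred at y = +42.5 and -42.5, 34 wide, open toward its +x; floor 15 up, roof underside 28 up, over x from -47 to 33. A bar in a pocket has its centre at x = 37 and must be drawn about 80 along the rack's +x to clear the roof and 95 to clear the floor
- stand: fixed stand; origin on the table under the channel's axis. Plywood base x -60 to 112, y -170 to 55, 18 thick. Channel along x, entered from -x: floor 35 up from x = -55 to 45; walls 11 high, 32 apart, flaring to about 50 at the mouth x = -55; steel stop face at x = 45. Press head over it from x = 9 on (underside 69, top 121 up). A bar that is home stands out 50 in front, to x = -105
- anvil (a point): point on the channel floor under the pin, at x = 30, y = 0, z = 35 of the stand; axes as the stand's. With the bar home the boss is straight above it
- pin: steel marking pin 8 diameter hanging under the press head over the anvil; origin at its lower tip, 20 above the channel floor at rest. It is driven down 12 by the trigger, with a sprung tip, onto the boss
- grip: fixed upright black grip post beside the press head, 30 (x) x 24 (y) in section, origin at its foot, top 78 above that and 130 above the table; its centre is at x = 20, y = -105 of the stand
- squeeze (a point): point 105 above the table at x = 20, y = -111 of the stand, axes as the stand's: midway between the grip's far face (18 toward +y) and the outer face of the squeezed trigger (18 toward -y; 30 when released). Fingers closing along the stand's y, centred here and open 75 or more, straddle grip and trigger from above
- trigger_face (a point): middle of the outer face of the steel trigger blade (22 wide, 8 thick, hinged at its lower end 53 above the table, top about 122), on the -y side of the grip, 105 above the table
- trigger (a joint): trigger angle in rad: 0 is released (blade leaning out), 0.22 is fully squeezed (blade upright, 4 from the grip). Sprung: about 2 N at the blade to start, about 10 N at the end with a bar under the pin; springs back when let go
- tape_roll: bystander: cardboard roll 90 diameter, 24 high; origin at the centre of its underside
- bin: bystander: open blue plastic bin 110 x 80 x 55; origin at the centre of its underside
- jar: bystander: glass jar 60 diameter, 75 high, black cap; origin at the centre of its underside
Not all that is in view belongs to the job. Leave any brown or red look-alike of the bar alone.

How it is judged:
By the outcome, as a careful person would: the job done as asked, in the order asked, and still so for the second after the job is handed in, with the robot touching nothing.
It also fails if it takes over 61 s, if anything falls off the work surface, if the arm or the gripper's body presses on something with over 40 N, if the wrist force passes 120 N, or if a joint passes its speed limit or range.

ROBOT

A 6-joint arm with a two-finger parallel gripper is mounted at the origin on the work surface. World frame = base frame: x ahead of the robot, y to its left, z up, the work surface at z = 0. Lengths are in m, angles in degrees, forces in N, time in s.
With the tool pointing down it reaches from about 0.3 to 0.75 m from the base axis. Payload 8.5 kg.
Tool frame: the origin (TCP) lies at the very end of the fingers, on their centre line; the grasp point (between the pads) lies 19 mm behind it; z points along the fingers, y is the line along which they close (so a half turn about z gives the same grasp; the last joint's range is limited). The gripper opens to 85 mm and grips with 20 to 120 N. Pads are 22 mm wide; open, the fingers measure 114 mm over their backs; the gripper's body (76 mm by 85 mm) begins 54 mm behind the grasp point. The pads swing forward as they close: fully open they stand 13 mm farther back than shut.
Start: joints at [-78.742, 21.807, 74.336, -0, 83.858, -12.336], TCP at [0.22, -0.504, 0.231] pointing down, gripper open.
Joint ranges: [-178.18, 178.18], [-50.72, 133.34], [12.68, 142.11], [-81.47, 261.47], [9.98, 163.14], [-165.26, 165.26]. Speed limits (degrees/s): [136.94, 136.94, 180, 180, 180, 180].

INTERFACE

Orientations are given as a 3x3 rotation matrix whose columns are the frame's x, y, z axes.
In Python, from rig import env, imaging gives the robot as it stands. The module is installed in compiled form; this text tells all that it offers.
- The arm moves only by the tool arm_command, never from a script. Its arguments are lists of equal length, an entry for each row: "turn": the turn, a rotation vector about the tool's x, y, z in units of 5 degrees (1.0 is 5 degrees), a list of three; "xyz": the shift along the tool's x, y, z in units of 50 mm (1.0 is 50 mm), a list of three; "claw": the finger opening in mm, from 0 to 85.4. A call has 1 to 12 rows; each row shifts and turns the commanded pose from where the row before left it, along the tool's axes as they then stand; what a row does not reach is not made up. A row lasts 1/10 s, in which the tool goes at most 50 mm and 8.59 degrees, less where a joint would pass 70% of its speed; a pose out of reach is approached as far as the arm can. A call is refused whole if a number of a shift passes 1 or a number of a turn 1, either way. A call with a gripper value outside its range is refused whole. The fingers move at their own pace and stop on an object; "squeeze" is the grip in N (left out, the last holds). Time passes only in rows, so rows that do not move let the fingers close. It gives the time, the measured TCP pose, the force, the opening and the grip force at its end, in the units of the state.
- env.observe(): the state, without advancing time (a new reading comes with each control period).
- imaging.get_image(name): name is "side" or "top"; returns (picture, depth): 480x640x3 uint8, blue, green, red; 480x640 float32, m along the optical axis (not along the pixel's ray), 0 where there is no reading.
- imaging.camera_info(name): a dict with "camera_matrix" (3x3 intrinsics, pixels), "rvec" (rotation vector, rad) and "tvec" (3), from world to camera coordinates, as OpenCV has them. Camera axes: x right, y down, z forward; pixel columns grow to the right and rows downward; lengths in m; the calibration is good to about 2 mm. A picture is of the moment at which its call begins. camera_info takes no time and is no camera call.
- env.close_job(): hands the job in; it is judged then, once.
The state is a dict: "time_s": time; "q": joint angles; "qvel": joint speeds; "joint_efforts": joint torques, N m; "position": TCP position; "tool_rot": TCP orientation; "ft_force": force on the tool from outside, world axes, zero at the start; "wrist_torque": the same for the moment, N m; "grip_width": finger opening in m; "gripper_force": force on a finger pad.
Only numpy, scipy, OpenCV 4.12 (cv2) and the standard library are available. Lean on these libraries where they do the work, as an engineer would, in place of code of your own. Each camera call takes 0.05 s, during which the arm holds its last target. There are 200 camera calls.

## Working session

There is one attempt and no reset: what is moved stays moved. The work goes in short steps, Python scripts to look and compute and a tool call to move; the robot and the scene stay as the last step left them, time stands still between calls to the robot, and variables do not carry over. Pictures are saved under pics/ and viewed, at most 10 in all, crops included, and the job is handed in when it is done.

Besides the shell and the picture viewer there is one more tool, called after "Request:" as name(argument=value, ...) on one line, values as JSON. arm_command: Moves the arm, as the interface text tells. Its arguments: {"type":"object","properties":{"turn":{"type":"array"},"xyz":{"type":"array"},"claw":{"type":"array"},"squeeze":{"type":"number"}},"required":["turn","xyz","claw"]}

```bash
mkdir -p pics
cat > h.py <<'E'
import numpy as np, cv2
from rig import env, imaging
def grab(n):
    im,d=imaging.get_image(n); c=imaging.camera_info(n)
    return im,d,c
def world(n,d,c):
    K=np.array(c["camera_matrix"]);R,_=cv2.Rodrigues(np.array(c["rvec"],float));t=np.array(c["tvec"],float).ravel()
    v,u=np.indices(d.shape)
    P=np.stack([(u-K[0,2])/K[0,0]*d,(v-K[1,2])/K[1,1]*d,d],-1)
    return (P-t)@R   # R^T (P-t)
def proj(p,c):
    return cv2.projectPoints(np.array(p,float).reshape(-1,1,3),np.array(c["rvec"],float),np.array(c["tvec"],float),np.array(c["camera_matrix"],float),None)[0].reshape(-1,2)
E
python3 - <<'E'
from h import *
for n in ("top","side"):
    im,d,c=grab(n); cv2.imwrite(f"pics/{n}0.png",im); np.save(f"{n}0.npy",world(n,d,c)); np.save(f"{n}0d.npy",d)
    print(n,c)
print(env.observe())
E
```

```text
top {'camera_matrix': array([[552.47892051,   0.        , 309.24721258],
       [  0.        , 552.47892051, 250.32458991],
       [  0.        ,   0.        ,   1.        ]]), 'rvec': array([ 2.17171713, -2.19820002,  0.10244585]), 'tvec': array([0.09340657, 0.53478417, 1.32406298])}
side {'camera_matrix': array([[527.49299254,   0.        , 305.45495014],
       [  0.        , 527.49299254, 228.30104971],
       [  0.        ,   0.        ,   1.        ]]), 'rvec': array([ 0.83899725, -2.45616842,  1.2414661 ]), 'tvec': array([0.45326618, 0.24455201, 1.16403218])}
{'time_s': 0.1, 'q': array([-7.87415618e+01,  2.18377916e+01,  7.43793698e+01, -2.56859565e-03,
        8.38577136e+01, -1.23362582e+01]), 'qvel': array([ 0.04085045, -0.00186278, -0.12097416,  0.01599836,  0.01269867,
        0.00960354]), 'joint_efforts': array([ 3.53717995e-03, -4.49221766e+01, -2.31655401e+01, -1.61091161e-04,
        3.69878500e-03,  1.86187424e-05]), 'position': array([ 0.22007578, -0.50376396,  0.23077344]), 'tool_rot': array([[ 9.16397888e-01,  4.00268438e-01, -2.98851449e-04],
       [ 4.00268480e-01, -9.16397034e-01,  1.27296705e-03],
       [ 2.35661950e-04, -1.28616513e-03, -9.99999145e-01]]), 'ft_force': array([-0.28598796, -0.00611413, -0.6801642 ]), 'wrist_torque': array([0.0405003 , 0.0410142 , 0.01800723]), 'gripper_force': 0.0, 'grip_width': 0.08520656156463366}
```

View pics/top0.png

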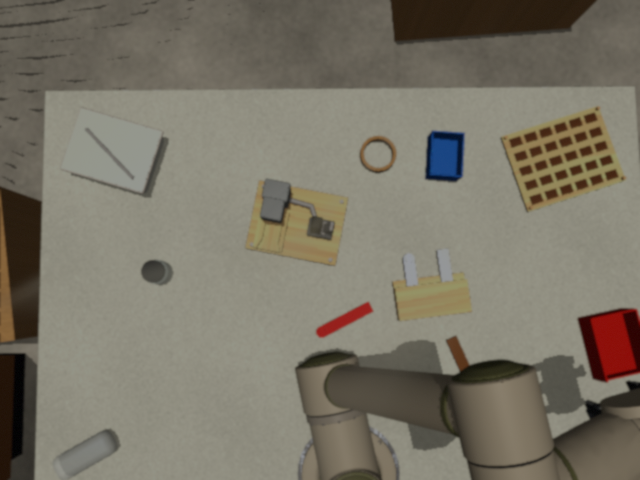

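View pics/side0.png

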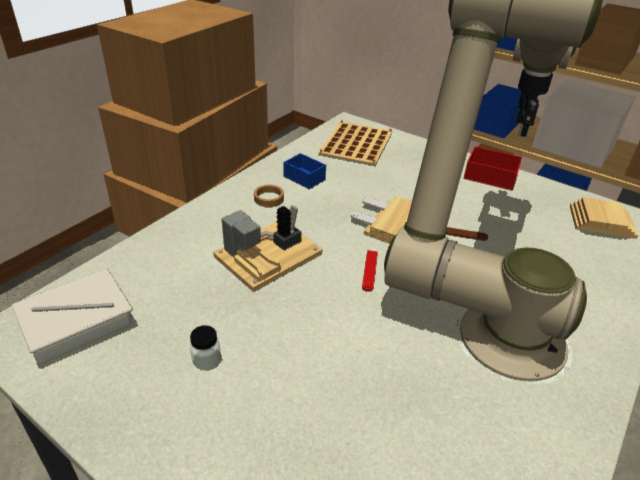

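The scene in the top image: the rack is at about (432,297), with two pale bars sticking out at (410,270) and (444,265). The stand is at (297,222), with its channel mouth at (266,245), press head at (275,200) and grip at (320,228). The red bar at (345,320) and the brown one at (458,352) are look-alikes. Next I'll enlarge both pale bars to see which has the boss.

Run:
```python
from h import *
im=cv2.imread("pics/top0.png"); s=cv2.imread("pics/side0.png")
a=cv2.resize(im[235:330,380:485],(400,362),interpolation=cv2.INTER_CUBIC)
b=cv2.resize(s[185:255,340:425],(400,329),interpolation=cv2.INTER_CUBIC)[:238]
c=cv2.resize(im[170:275,235:355],(400,350),interpolation=cv2.INTER_CUBIC)
e=cv2.resize(s[195:295,205:330],(400,320),interpolation=cv2.INTER_CUBIC)[:250]
L=np.vstack([a,b]); Rr=np.vstack([c,e]); cv2.imwrite("pics/crop1.png",np.hstack([L[:600],Rr[:600]]))
W=np.load("top0.npy"); 
for n,(u0,u1,v0,v1) in dict(bars=(395,460,245,285),rack=(385,480,268,325)).items():
    for r in range(v0,v1,4): print(n,r,[int(1000*W[r,k,2]) for k in range(u0,u1,3)])
```

```text
bars 245 [2, 2, 0, 2, 2, 0, -2, 0, 0, -2, -1, -3, -1, 4, -3, 0, 2, -1, 0, 1362, 2, 4]
bars 249 [-4, 2, 0, 3, 1, 6, 0, 0, -2, -2, 4, -1, 2, 0, 0, 0, 26, 25, -2, 0, 2, -5]
bars 253 [0, 2, -1, 3, 5, 5, 5, 1, 0, 6, 2, 0, 3, -2, 18, 24, 25, 22, 0, 0, 6, 0]
bars 257 [3, -1, -3, 24, 25, 26, 26, -3, 0, 0, 2, 0, 2, 5, 2, 27, 23, 21, 16, -2, 0, 0]
bars 261 [3, -2, 0, 25, 25, 32, 22, 0, 2, -1, 3, 3, 6, -2, 1, 24, 22, 20, 21, 5, 2, -2]
bars 265 [0, -4, 4, 20, 22, 24, 21, 0, 0, 2, 1, 2, -5, -1, 3, 25, 16, 23, 20, 0, -3, 0]
bars 269 [-3, -4, 0, 20, 21, 25, 21, 0, 0, -2, -1, 6, -1, 0, 4, 22, 22, 22, 23, 1, -2, 4]
bars 273 [-2, -1, 5, -2, 26, 25, 19, 23, 1, 2, 0, 5, -1, -3, 3, 25, 21, 22, 20, -2, 11, 13]
bars 277 [0, 0, -2, 3, 27, 23, 20, 23, -1, 1, 15, 16, 17, 16, 11, 13, 24, 20, 23, 30, 16, 17]
bars 281 [13, 16, 16, 15, 24, 25, 23, 21, 10, 20, 13, 15, 13, 14, 11, 17, 23, 26, 38, 37, 36, 34]
rack 268 [0, 4, 1, -2, 1, -3, 1, 24, 29, 31, 22, 0, -5, 1, 0, 0, 1, 6, 16, 23, 20, 24, 2, -1, -1, 1362, 0, 2, 1, 0, -5, 1]
rack 272 [-1, -1, 4, 5, 1, 2, 3, 24, 20, 22, 22, 1, 7, 0, 0, 0, -2, 0, 2, 21, 19, 21, 2
[... 1018 characters left out ...]
 35, 36, 37, 36, 42, 32, 37, 39, 38, 33, 36, 33, 34, 36, 0, -3, -3]
rack 308 [-5, 3, 6, 4, 27, 31, 44, 38, 39, 37, 35, 37, 35, 33, 34, 39, 38, 39, 34, 39, 34, 35, 37, 35, 37, 37, 35, 36, 36, 2, -2, -3]
rack 312 [0, 4, -1, 4, 20, 34, 32, 38, 32, 38, 42, 34, 33, 38, 40, 35, 39, 38, 35, 36, 36, 36, 38, 32, 41, 34, 33, 33, 36, -1, -3, 0]
rack 316 [0, 1, 4, 3, 8, 37, 33, 33, 38, 30, 34, 36, 34, 38, 33, 35, 37, 38, 4, 2, 2, 2, 0, 0, 7, 0, 1362, 0, 3, 0, -1, -5]
rack 320 [-1, 1, 2, -2, -3, 41, 38, 33, -1, -1, -1, 1, -2, 2, 6, 4, -4, 5, 1, -1, 0, 2, 1, 3, -3, 0, 0, 0, -2, 0, 0, 0]
rack 324 [-5, 4, 1, 0, 0, 0, 2, 1, -1, 3, -2, 2, 0, -1, -2, 2, -1, 0, -2, -3, -5, 6, -2, -1, 0, -2, 1, 3, 0, -1, -1, -2]
```

View pics/crop1.png

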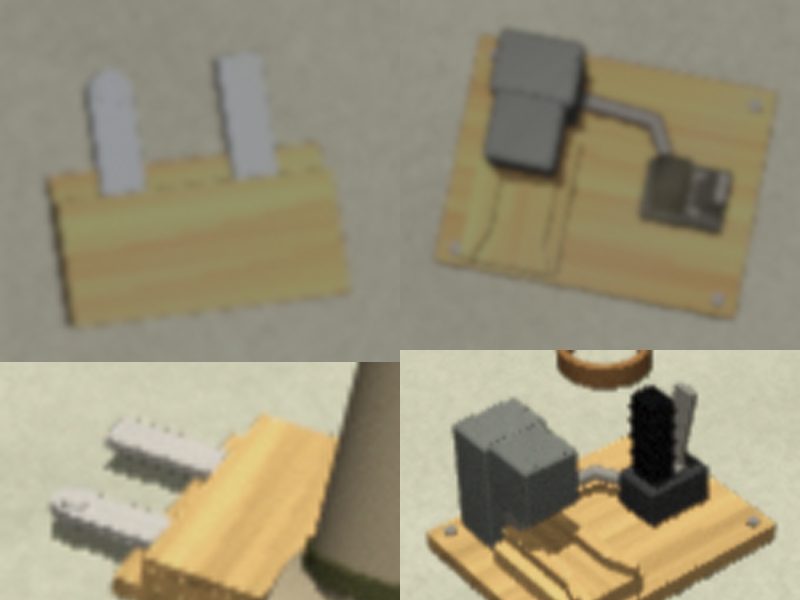

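The left bar in the top view, at (410,270), is the one: its end is rounded and carries the boss disc. The right one at (444,265) has square corners and is the plain bar. The stand's channel opens toward the robot, and the trigger is on the right (-y) side of the grip. Next I'll fit the poses.

```bash
cat >> h.py <<'E'
def plane(uv,z,c):
    K=np.array(c["camera_matrix"],float);R,_=cv2.Rodrigues(np.array(c["rvec"],float));t=np.array(c["tvec"],float).ravel()
    uv=np.atleast_2d(uv).astype(float); r=np.c_[(uv-K[[0,1],[2,2]])/K[[0,1],[0,1]],np.ones(len(uv))]@R
    o=-R.T@t; s=(z-o[2])/r[:,2]; return (o+r*s[:,None])[:,:2]
def big(m):
    n,l,s,_=cv2.connectedComponentsWithStats(m.astype(np.uint8)); return l==1+np.argmax(s[1:,4])
def rect(m,z,c):
    v,u=np.nonzero(m); p=plane(np.c_[u,v],z,c); (cx,cy),(w,h),a=cv2.minAreaRect((p*1000).astype(np.float32)); return np.round([cx,cy,w,h,a],1)
def region(m,u0,u1,v0,v1):
    k=np.zeros(m.shape,bool);k[v0:v1,u0:u1]=True;return m&k
E
python3 - <<'E'
from h import *
im=cv2.imread("pics/top0.png"); d=np.load("top0d.npy"); W=np.load("top0.npy"); c=imaging.camera_info("top")
z=cv2.medianBlur(W[...,2].astype(np.float32),3)
hsv=cv2.cvtColor(im,cv2.COLOR_BGR2HSV)
wood=(hsv[...,1]>70)
m=big(region((z>.030)&(z<.045),385,480,272,325)); print("rack roof",rect(m,.036,c))
for nm,(u0,u1) in dict(bar=(398,424),plain=(432,458)).items():
    m=big(region((z>.012)&(hsv[...,1]<45),u0,u1,240,287)); print(nm,rect(m,.023,c),m.sum())
    p=W[m]; 
m=big(region(z>.009,235,355,170,275)); v,u=np.nonzero(m); print("stand base", rect(m,.018,c))
m=region((z>.010)&(z<.026),235,355,170,275); print("base pts rect",rect(big(m),.018,c))
m=big(region(z>.105,250,295,172,230)); print("head top",rect(m,.121,c), np.median(z[m]), m.sum())
for lo,hi in ((.1,.14),):
  m=region((z>lo)&(z<hi),303,340,205,245); print("grip/trig",m.sum(),rect(big(m),.128,c),np.median(z[m]))
E
```

```text
rack roof [ 412.6 -208.4   79.9  176.9    6.5]
bar [ 486.1 -157.4   77.1   29.6    5.2] 370
plain [ 496.4 -241.5   78.7   29.4    6.2] 389
stand base [608.5 116.  224.7 180.3  78.2]
base pts rect [605.8 116.5 224.7 174.2  78.2]
head top [643.2 167.   60.2  92.2  77.9] 0.1210879 978
grip/trig 206 [587.9  71.7  24.3  32.5  78. ] 0.12787725
```

Measured poses:
- **Rack:** origin at about (420,-208), yaw 6.4°.
- **Bar:** centre at (451,-161). The measured rectangle matches this to within 1 mm.
- **Stand:** origin at about (593,178), yaw -11.8°. The head centre falls at stand y = -0.6 and the grip within 3 mm of where it should be.

Now I'll move above the bar.

Request:
arm_command(turn=[[0,0,0.86],[0,0,0.86],[0,0,0.86],[0,0,0.86],[0,0,0],[0,0,0],[0,0,0],[0,0,0],[0,0,0],[0,0,0],[0,0,0],[0,0,0]], xyz=[[0,0,0],[0,0,0],[0,0,0],[0,0,0],[0.3,-0.3,0],[0.6,-0.6,0.1],[0.6,-0.6,0.2],[0.6,-0.6,0.2],[0.6,-0.6,0.2],[0.6,-0.6,0.2],[0.6,-0.6,0.2],[0.6,-0.6,0.2]], claw=[60,60,60,60,60,60,60,60,60,60,60,60], squeeze=60)

```text
time_s: 1.3
position: [0.4194, -0.2537, 0.1658]
tool_rot: [[0.994, 0.111, -0.0], [0.111, -0.994, 0.0], [-0.0, -0.0, -1.0]]
ft_force: [0.7, -0.2, 0.7]
grip_width: 0.06
gripper_force: 0.0
```

Request:
arm_command(turn=[[0,0,0],[0,0,0],[0,0,0],[0,0,0],[0,0,0],[0,0,0],[0,0,0]], xyz=[[0.6,-0.6,0.2],[0.6,-0.6,0.2],[0.4,-0.6,0.2],[0.2,-0.3,0],[0,0,0],[0,0,0],[0,0,0]], claw=[60,60,60,60,60,60,60])

```text
time_s: 2.0
position: [0.4961, -0.1419, 0.1364]
tool_rot: [[0.994, 0.11, 0.0], [0.11, -0.994, -0.0], [0.0, 0.0, -1.0]]
ft_force: [-0.4, -1.0, 0.0]
grip_width: 0.0605
gripper_force: 0.0
```

```bash
cat >> h.py <<'E'
def go(x,y,z,yaw):
    s=env.observe();R=np.array(s["tool_rot"]);p=np.array(s["position"])
    cur=np.degrees(np.arctan2(R[1,0],R[0,0])); a=np.radians(yaw)
    T=np.array([[np.cos(a),np.sin(a),0],[np.sin(a),-np.cos(a),0],[0,0,-1.]])
    from scipy.spatial.transform import Rotation as Ro
    rv=np.degrees(Ro.from_matrix(R.T@T).as_rotvec())/5
    print("t",round(s["time_s"],2),"p",np.round(p*1000,1),"yaw",round(cur,2),"w",round(s["grip_width"]*1000,1),"f",np.round(s["ft_force"],1),"gf",round(s["gripper_force"],1))
    print(" turn",np.round(rv,3),"then shift",np.round(T.T@(np.array([x,y,z])/1000-p)/.05,3))
def st(x,y,o=(593.,178.),yaw=-11.8):
    a=np.radians(yaw);return o[0]+x*np.cos(a)-y*np.sin(a),o[1]+x*np.sin(a)+y*np.cos(a)
E
python3 - <<'E'
from h import *
go(493.2,-156.4,5,6.4)
im,d,c=grab("top"); cv2.imwrite("pics/top1.png",im)
im,d,c=grab("side"); cv2.imwrite("pics/side1.png",im)
E
```

```text
t 2.0 p [ 496.1 -141.9  136.4] yaw 6.33 w 60.5 f [-0.4 -1.   0. ] gf 0.0
 turn [ 0.003 -0.    -0.013] then shift [-0.09   0.282  2.628]
```

Request:
arm_command(turn=[[0,0,0],[0,0,0],[0,0,0],[0,0,0],[0,0,0],[0,0,0],[0,0,0]], xyz=[[-0.09,0.28,0],[0,0,0.5],[0,0,0.5],[0,0,0.5],[0,0,0.4],[0,0,0],[0,0,0]], claw=[60,60,60,60,60,60,60])

```text
time_s: 2.8
position: [0.4935, -0.1564, 0.0418]
tool_rot: [[0.994, 0.11, 0.0], [0.11, -0.994, -0.0], [0.0, 0.0, -1.0]]
ft_force: [0.3, 0.8, 0.9]
grip_width: 0.06
gripper_force: 0.0
```

Run:
```python
from h import *
go(493.2,-156.4,5,6.4)
a,d,c=grab("top"); b,d2,c2=grab("side")
print(proj([[.493,-.156,.041],[.493,-.156,.019]],c),proj([[.493,-.156,.041]],c2))
u,v=proj([[.493,-.156,.03]],c2)[0].astype(int)
A=cv2.resize(a[225:325,375:475],(400,400),interpolation=cv2.INTER_CUBIC)
B=cv2.resize(b[v-50:v+50,u-50:u+50],(400,400),interpolation=cv2.INTER_CUBIC)
cv2.imwrite("pics/near1.png",np.hstack([A,B]))
```

```text
t 2.8 p [ 493.5 -156.4   41.8] yaw 6.34 w 60.0 f [0.3 0.8 0.9] gf 0.0
 turn [ 0.002 -0.001 -0.011] then shift [-0.007 -0.001  0.735]
[[410.79918938 266.28958085]
 [409.04665974 266.77024489]] [[360.87508814 211.57445075]]
```

View pics/near1.png

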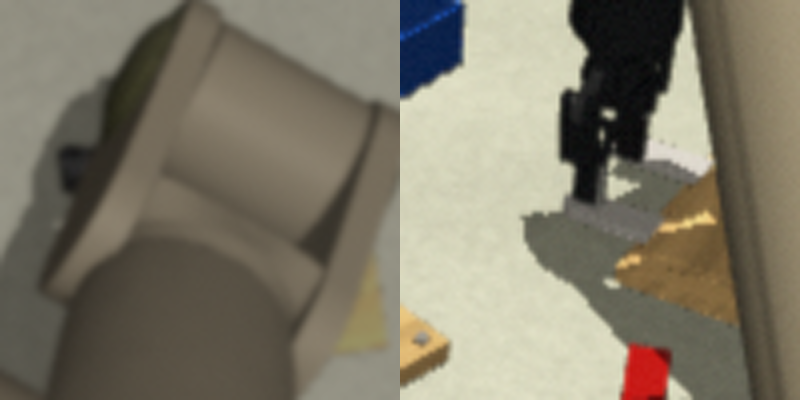

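The side crop shows the fingers straddling the outer part of the boss bar, with the near finger at crop (590,190) and the far one at (630,140), both clear of the rack. Now I descend and grip.

Request:
arm_command(turn=[[0,0,0],[0,0,0],[0,0,0],[0,0,0],[0,0,0],[0,0,0],[0,0,0],[0,0,0],[0,0,0],[0,0,0]], xyz=[[0,0,0.3],[0,0,0.25],[0,0,0.15],[0,0,0],[0,0,0],[0,0,0],[0,0,0],[0,0,0],[0,0,0],[0,0,0]], claw=[60,60,60,60,35,20,20,20,20,20], squeeze=60)

```text
time_s: 3.9
position: [0.4939, -0.1556, 0.0068]
tool_rot: [[0.994, 0.111, 0.001], [0.111, -0.994, -0.001], [0.001, 0.001, -1.0]]
ft_force: [1.4, 0.3, 5.0]
grip_width: 0.0266
gripper_force: 59.7
```

Request:
arm_command(turn=[[0,0,0],[0,0,0],[0,0,0],[0,0,0],[0,0,0],[0,0,0],[0,0,0],[0,0,0],[0,0,0],[0,0,0],[0,0,0],[0,0,0]], xyz=[[0,0,-0.03],[0.1,0,0],[0.2,0,0],[0.3,0,0],[0.3,0,0],[0.3,0,0],[0.3,0,0],[0.3,0,0],[0.3,0,0],[0.3,0,0],[0.2,0,0],[0,0,0]], claw=[20,20,20,20,20,20,20,20,20,20,20,20])

```text
time_s: 5.1
position: [0.624, -0.1404, 0.0073]
tool_rot: [[0.994, 0.112, 0.0], [0.112, -0.994, -0.0], [0.0, 0.0, -1.0]]
ft_force: [0.0, 0.0, -1.5]
grip_width: 0.0261
gripper_force: 59.1
```

Run:
```python
from h import *
go(493.2+129,-156.4+14.5,8,6.4)
a,d,c=grab("top"); b,d2,c2=grab("side")
P=plane([[0,0]],0,c)
A=cv2.resize(a[190:310,370:490],(400,400),interpolation=cv2.INTER_CUBIC)
B=cv2.resize(b[130:250,300:420],(400,400),interpolation=cv2.INTER_CUBIC)
cv2.imwrite("pics/near2.png",np.hstack([A,B]))
```

```text
t 5.1 p [ 624.  -140.4    7.3] yaw 6.44 w 26.1 f [ 0.   0.  -1.5] gf 59.1
 turn [ 0.001 -0.005  0.009] then shift [-0.038  0.026 -0.014]
```

View pics/near2.png

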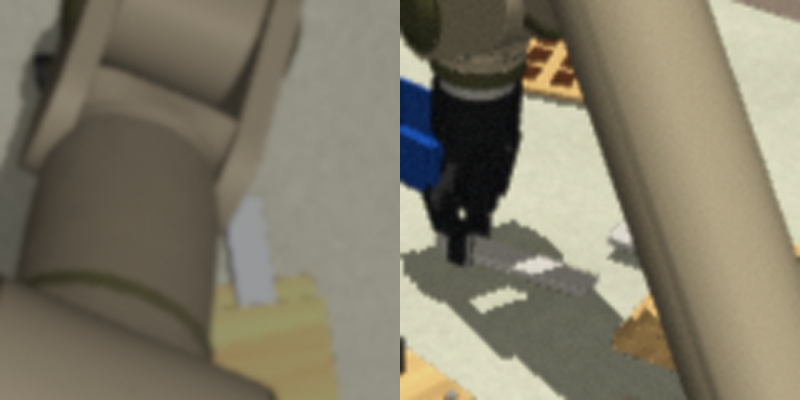

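The bar is fully out of the rack and held level (side crop: boss end at (460,245), plain end at (590,285)), and the plain bar hasn't moved. I'll shift it sideways away from the plain bar, then lower it with the plain end tipped down a little so that it settles gently.

Request:
arm_command(turn=[[0,0,0],[0,0,0],[0,0,0],[0,0,0],[0,0,0],[0,0,0],[0,0,0],[0,0,0],[0,0,0],[0,0,0]], xyz=[[0,-0.1,0],[-0.1,-0.3,0],[-0.2,-0.3,0],[-0.1,-0.3,0],[0,-0.2,0],[0,0,0],[0,0,0.05],[0,0,0.05],[0,0,0],[0,0,0]], claw=[20,20,20,20,20,20,20,20,20,20])

```text
time_s: 6.2
position: [0.5962, -0.0839, 0.0026]
tool_rot: [[0.994, 0.111, -0.0], [0.111, -0.994, 0.0], [-0.0, -0.0, -1.0]]
ft_force: [-0.1, 0.1, -2.4]
grip_width: 0.0266
gripper_force: 59.1
```

Request:
arm_command(turn=[[0,0.2,0],[0,0.2,0],[0,0.2,0],[0,0,0]], xyz=[[0,0,0],[0,0,0],[0,0,0],[0,0,0]], claw=[20,20,20,20])

```text
time_s: 6.6
position: [0.5957, -0.0835, 0.0029]
tool_rot: [[0.992, 0.111, 0.052], [0.111, -0.994, 0.006], [0.053, -0.0, -0.999]]
ft_force: [-0.3, 0.6, -1.3]
grip_width: 0.0263
gripper_force: 59.1
```

Request:
arm_command(turn=[[0,0.2,0],[0,0.2,0],[0,0,0]], xyz=[[0,0,0],[0,0,0],[0,0,0]], claw=[20,20,20])

```text
time_s: 6.9
position: [0.5958, -0.0835, 0.0028]
tool_rot: [[0.99, 0.111, 0.087], [0.111, -0.994, 0.01], [0.088, -0.0, -0.996]]
ft_force: [0.0, -0.3, -0.8]
grip_width: 0.0266
gripper_force: 59.1
```

Request:
arm_command(turn=[[0,0.2,0],[0,0,0],[0,0,0]], xyz=[[0,0,0],[0,0,0.03],[0,0,0]], claw=[20,20,20])

```text
time_s: 7.2
position: [0.5964, -0.0836, 0.0015]
tool_rot: [[0.988, 0.111, 0.104], [0.111, -0.994, 0.012], [0.105, 0.0, -0.994]]
ft_force: [0.6, -0.4, 2.3]
grip_width: 0.0268
gripper_force: 59.4
```

Run:
```python
from h import *
go(570,-90,60,6.4)
b,d2,c2=grab("side")
u,v=proj([[.56,-.09,.01]],c2)[0].astype(int);print(u,v)
cv2.imwrite("pics/near3.png",cv2.resize(b[v-45:v+45,u-50:u+50],(660,594),interpolation=cv2.INTER_CUBIC))
```

```text
t 7.2 p [596.4 -83.6   1.5] yaw 6.39 w 26.8 f [ 0.6 -0.4  2.3] gf 59.4
 turn [ 0.002 -1.204 -0.002] then shift [-0.54   0.069 -1.171]
327 222
```

View pics/near3.png

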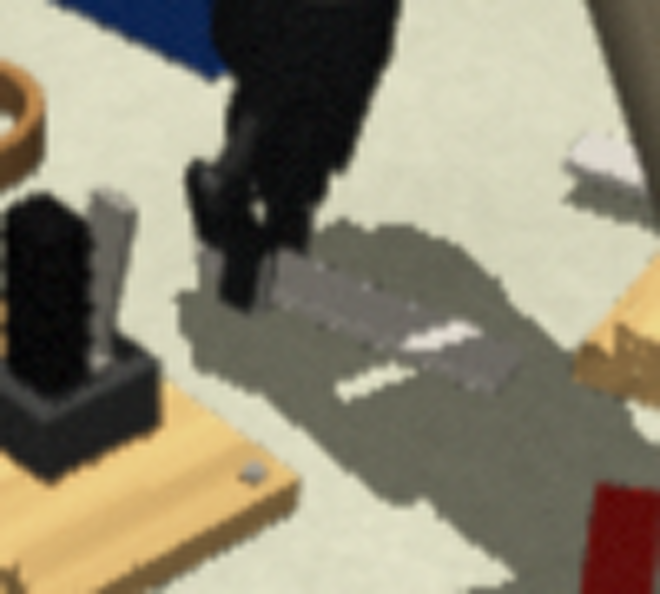

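The bar is tilted with its plain end on or nearly on the table (crop (490,385)), and the upward force has risen to 2.3 N. I'll open the fingers a little to release it.

Request:
arm_command(turn=[[0,0,0],[0,0,0],[0,0,0],[0,0,0],[0,0,0],[0,0,0],[0,-0.6,0],[0,-0.6,0],[0,0,0]], xyz=[[0,0,0],[0,0,0],[0,0,0],[0,0,0],[0,0,0],[0,0,-0.3],[0,0,-0.6],[0,0,-0.6],[0,0,-0.5]], claw=[28,30,33,40,50,60,60,60,60], squeeze=20)

```text
time_s: 8.15
position: [0.5907, -0.0843, 0.1027]
tool_rot: [[0.994, 0.112, 0.0], [0.112, -0.994, -0.001], [0.0, 0.001, -1.0]]
ft_force: [0.8, 0.0, 0.1]
grip_width: 0.0599
gripper_force: 0.0
```

Run:
```python
from h import *
go(500,-94,90,6.4)
b,d,c=grab("side")
W=world("side",d,c); hsv=cv2.cvtColor(b,cv2.COLOR_BGR2HSV)
u,v=proj([[.56,-.09,.01]],c)[0].astype(int)
z=cv2.medianBlur(W[...,2].astype(np.float32),3)
m=big(region((z>.003)&(z<.014)&(hsv[...,1]<40),u-45,u+60,v-35,v+45)); print(m.sum(),rect(m,.008,c),np.median(z[m]))
cv2.imwrite("pics/near4.png",cv2.resize(b[v-45:v+45,u-50:u+50],(660,594),interpolation=cv2.INTER_CUBIC))
```

```text
t 8.15 p [590.7 -84.3 102.7] yaw 6.4 w 59.9 f [0.8 0.  0.1] gf 0.0
 turn [ 0.009 -0.001  0.001] then shift [-1.825 -0.009  0.255]
509 [561.8 -91.1 173.1  75.4   5.9] 0.00892112
```

View pics/near4.png

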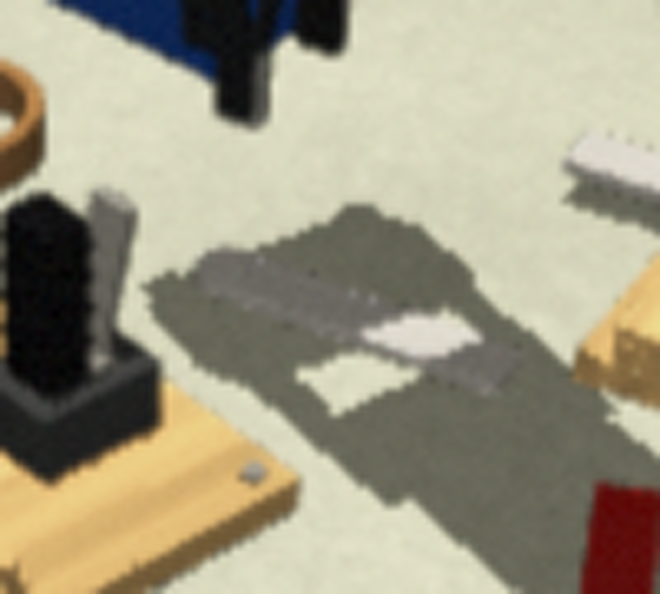

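The bar lies flat on the table, with its top at about 9 mm. In the crop its boss end is at (200,265) and its plain end at (505,370). Now I'll localise it more tightly.

Run:
```python
from h import *
b,d,c=grab("side"); W=world("side",d,c)
u,v=proj([[.56,-.09,.01]],c)[0].astype(int)
print(plane([[u-50+x/6.6,v-45+y/6.6] for x,y in((505,345),(525,352),(490,392),(195,265),(222,248))],.008,c)*1000)
z=W[...,2]
for lo in (.005,.006):
    m=cv2.morphologyEx(((z>lo)&(z<.014)).astype(np.uint8),cv2.MORPH_OPEN,np.ones((3,3),np.uint8))>0
    m=big(region(m,u-30,u+40,v-20,v+30)); p=W[m][:,:2]*1000; mu=p.mean(0); w,V=np.linalg.eigh(np.cov(p.T)); ax=V[:,1]*np.sign(V[0,1])
    s=(p-mu)@ax; q=(p-mu)@[-ax[1],ax[0]]
    print(m.sum(),mu,np.degrees(np.arctan2(ax[1],ax[0])),np.percentile(s,[1,99]),np.percentile(q,[2,98]),np.median(W[m][:,2]))
```

```text
[[ 486.14102552 -112.3284378 ]
 [ 476.93666746 -113.4886056 ]
 [ 473.40756802  -81.22473399]
 [ 621.99718733  -76.53175366]
 [ 620.48517044  -94.04233625]]
331 [546.76897232 -88.05212423] 5.850161964654936 [-69.22733425  71.12886298] [-16.76141518  13.62559695] 0.009669417676983497
320 [547.12436206 -88.22485579] 6.23299025122956 [-69.57630837  70.80394388] [-16.61204757  13.90477785] 0.009774374005272255
```

Request:
arm_command(turn=[[0,0,0],[0,0,0],[0,0,0],[0,0,0],[0,0,0],[0,0,0],[0,0,0],[0,0,0],[0,0,0],[0,0,0],[0,0,0],[0,0,0]], xyz=[[-0.3,0,0],[-0.5,0,0],[-0.6,0,0],[-0.4,0,0.1],[-0.17,0,0.4],[0,0,0.5],[0,0,0.4],[0,0,0.3],[0,0,0.2],[0,0,0.1],[0,0,0],[0,0,0]], claw=[60,60,60,60,60,60,60,60,60,60,60,60])

```text
time_s: 9.45
position: [0.4924, -0.0953, 0.0014]
tool_rot: [[0.994, 0.111, 0.001], [0.111, -0.994, -0.0], [0.001, 0.0, -1.0]]
ft_force: [-0.5, 0.4, -0.9]
grip_width: 0.0601
gripper_force: 0.0
```

Run:
```python
from h import *
go(492.5,-94.3,1,6.2)
```

```text
t 9.45 p [492.4 -95.3   1.4] yaw 6.39 w 60.1 f [-0.5  0.4 -0.9] gf 0.0
 turn [ 0.004 -0.007  0.038] then shift [ 0.004 -0.019  0.009]
```

Request:
arm_command(turn=[[0,0,0],[0,0,0],[0,0,0],[0,0,0],[0,0,0],[0,0,0],[0,0,0]], xyz=[[0,0,0],[0,0,0],[0,0,0],[0,0,0],[0,0,0],[0,0,0],[0,0,0]], claw=[40,20,20,20,20,20,20], squeeze=80)

```text
time_s: 10.15
position: [0.4924, -0.0952, 0.0019]
tool_rot: [[0.994, 0.111, 0.001], [0.111, -0.994, -0.0], [0.001, 0.001, -1.0]]
ft_force: [-1.8, 1.2, 7.5]
grip_width: 0.0249
gripper_force: 78.4
```

Request:
arm_command(turn=[[0,0,0],[0,0,0],[0,0,0],[0,0,0],[0,0,0],[0,0,0],[0,0,0]], xyz=[[0,0,-0.1],[0,0,-0.3],[0,0,-0.4],[0,0,-0.4],[0,0,-0.2],[0,0,0],[0,0,0]], claw=[20,20,20,20,20,20,20])

```text
time_s: 10.85
position: [0.4918, -0.095, 0.0705]
tool_rot: [[0.994, 0.111, -0.001], [0.111, -0.994, 0.0], [-0.001, -0.0, -1.0]]
ft_force: [0.5, 0.5, -1.7]
grip_width: 0.025
gripper_force: 78.9
```

Run:
```python
from h import *
x,y=st(-215,0); print(x,y); go(x,y,80,-11.8)
b,d,c=grab("side"); W=world("side",d,c); z=W[...,2]
# bar seen in the side camera: points between z .05 and .12 near predicted line
u,v=proj([[.55,-.088,.08]],c)[0].astype(int)
hsv=cv2.cvtColor(b,cv2.COLOR_BGR2HSV)
m=region((hsv[...,1]<45)&(hsv[...,2]>60)&(z>.05)&(z<.11),u-60,u+60,v-50,v+50)
m=big(cv2.morphologyEx(m.astype(np.uint8),cv2.MORPH_OPEN,np.ones((3,3),np.uint8))>0)
p=W[m]*1000; mu=p.mean(0);w_,V=np.linalg.eigh(np.cov(p.T));ax=V[:,2]*np.sign(V[0,2]);s=(p-mu)@ax
print(m.sum(),mu,ax,np.percentile(s,[1,99]))
cv2.imwrite("pics/near5.png",cv2.resize(b[v-45:v+45,u-50:u+50],(660,594),interpolation=cv2.INTER_CUBIC))
```

```text
382.5435114162377 221.96665114598494
t 10.85 p [491.8 -95.   70.5] yaw 6.4 w 25.0 f [ 0.5  0.5 -1.7] gf 78.9
 turn [-3.000e-03  9.000e-03  3.639e+00] then shift [-3.436 -5.759 -0.189]
301 [565.31802558 -83.36164786  76.95026327] [ 0.9975496   0.06950828 -0.00796155] [-59.96487512  57.54456042]
```

View pics/near5.png

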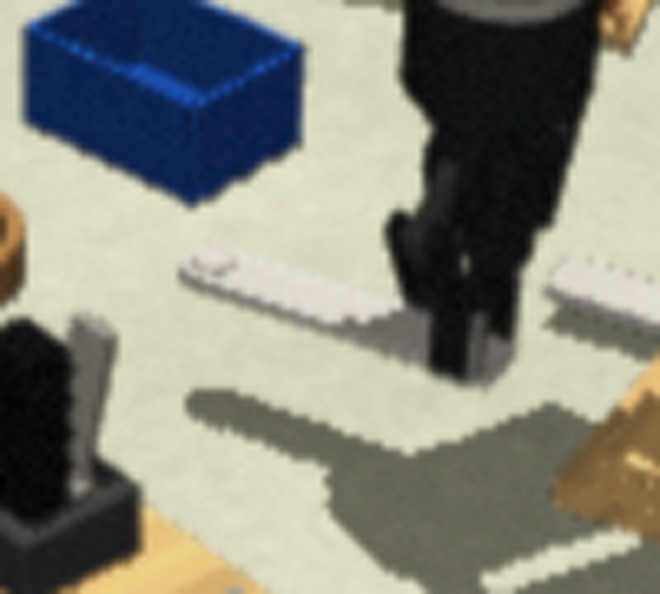

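The bar is held level by its plain end, with the boss up at crop (210,265); the tip is about 132 mm ahead of the grasp. I'll back it away from the stand, turn it to the stand's yaw, then shift it over.

Request:
arm_command(turn=[[0,0,0],[0,0,0.4],[0,0,0.8],[0,0,0.8],[0,0,0.8],[0,0,0.6],[0,0,0.24],[0,0,0],[0,0,0]], xyz=[[-0.2,0,0],[-0.3,0,0],[-0.4,0,0],[-0.4,0,0],[-0.4,0,0],[-0.3,0,0],[-0.2,0,0],[0,0,0],[0,0,0]], claw=[20,20,20,20,20,20,20,20,20])

```text
time_s: 11.8
position: [0.3831, -0.0947, 0.071]
tool_rot: [[0.979, -0.204, 0.0], [-0.204, -0.979, -0.0], [0.0, 0.0, -1.0]]
ft_force: [-0.4, -0.6, -1.1]
grip_width: 0.0251
gripper_force: 78.9
```

Run:
```python
from h import *
x,y=st(-210,0); print(x,y); go(x,y,60,-11.8)
```

```text
387.43784836004613 220.94417088677596
t 11.8 p [383.1 -94.7  71. ] yaw -11.76 w 25.1 f [-0.4 -0.6 -1.1] gf 78.9
 turn [ 0.001 -0.005  0.008] then shift [-1.206 -6.198  0.221]
```

Request:
arm_command(turn=[[0,0,0],[0,0,0],[0,0,0],[0,0,0],[0,0,0],[0,0,0],[0,0,0],[0,0,0],[0,0,0],[0,0,0],[0,0,0],[0,0,0]], xyz=[[-0.1,-0.2,0],[-0.1,-0.4,0],[-0.1,-0.6,0],[-0.1,-0.6,0],[-0.1,-0.6,0],[-0.1,-0.6,0],[-0.1,-0.6,0],[-0.1,-0.6,0],[-0.1,-0.6,0],[-0.1,-0.6,0],[-0.1,-0.5,0],[-0.1,-0.3,0]], claw=[20,20,20,20,20,20,20,20,20,20,20,20])

```text
time_s: 13.0
position: [0.387, 0.2236, 0.0709]
tool_rot: [[0.979, -0.202, 0.0], [-0.202, -0.979, 0.0], [0.0, -0.0, -1.0]]
ft_force: [0.3, -0.4, -1.5]
grip_width: 0.0251
gripper_force: 78.9
```

Request:
arm_command(turn=[[0,0,0],[0,0,0],[0,0,0]], xyz=[[0,0,0.2],[0,0,0.2],[0,0,0]], claw=[20,20,20])

```text
time_s: 13.3
position: [0.3865, 0.2206, 0.0495]
tool_rot: [[0.979, -0.205, -0.003], [-0.205, -0.979, -0.001], [-0.003, 0.002, -1.0]]
ft_force: [-0.2, -1.5, -0.4]
grip_width: 0.0251
gripper_force: 78.9
```

Run:
```python
from h import *
x,y=st(-200,0); go(x,y,39.5,-11.8)
a,d,c=grab("top"); b,d2,c2=grab("side")
W=world("side",d2,c2); z=W[...,2]
m=region((z>.035)&(z<.065),150,330,180,400)&(cv2.cvtColor(b,cv2.COLOR_BGR2HSV)[...,1]<45)&(cv2.cvtColor(b,cv2.COLOR_BGR2HSV)[...,2]>60)
m=big(cv2.morphologyEx(m.astype(np.uint8),cv2.MORPH_OPEN,np.ones((3,3),np.uint8))>0)
p=W[m]*1000; mu=p.mean(0);w_,V=np.linalg.eigh(np.cov(p.T));ax=V[:,2]*np.sign(V[0,2]);s=(p-mu)@ax
print(m.sum(),mu,ax,np.percentile(s,[1,99]))
A=cv2.resize(a[190:290,220:310],(400,444),interpolation=cv2.INTER_CUBIC)
u,v=proj([[.52,.193,.04]],c2)[0].astype(int);print(u,v)
B=cv2.resize(b[v-50:v+50,u-45:u+45],(400,444),interpolation=cv2.INTER_CUBIC)
cv2.imwrite("pics/near6.png",np.hstack([A,B]))
```

```text
t 13.3 p [386.5 220.6  49.5] yaw -11.82 w 25.1 f [-0.2 -1.5 -0.4] gf 78.9
 turn [ 0.018  0.035 -0.005] then shift [ 0.217 -0.011  0.2  ]
326 [469.59342346 465.93871016  48.02144946] [0.64326798 0.76532159 0.02211727] [-28.93041764  28.54895604]
273 273
```

View pics/near6.png

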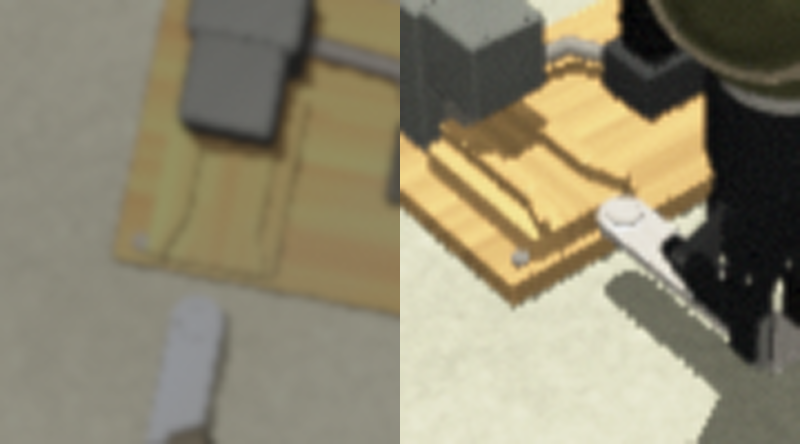

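The bar is lined up level in front of the mouth, with its tip at top-crop (195,305) and the channel mouth at about (225,240). It may sit a few mm to the left, so I'll check numerically with profiles across the bar and the channel.

Run:
```python
from h import *
a,d,c=grab("top"); g=cv2.cvtColor(a,cv2.COLOR_BGR2GRAY).astype(np.float32)
def prof(x,z,ys):
    P=[[*(np.array(st(x,y))/1000),z] for y in ys]; q=proj(P,c).astype(np.float32)
    return cv2.remap(g,q[:,0].reshape(1,-1),q[:,1].reshape(1,-1),cv2.INTER_LINEAR).ravel().astype(int)
ys=np.arange(-36,37,3); print(ys)
for x in(-50,-45,-35,-30,-25,-20,-15,-10): print("ch",x,prof(x,.046,ys))
for x in(-95,-105,-115,-125,-135): print("bar",x,prof(x,.056,ys))
```

```text
[-36 -33 -30 -27 -24 -21 -18 -15 -12  -9  -6  -3   0   3   6   9  12  15
  18  21  24  27  30  33  36]
ch -50 [117 122 123 126 131 131 132 131 131 131 129 129 130 131 131 132 132 134
 131 121 120 129 135 135 132]
ch -45 [115 123 126 127 130 132 131 131 132 132 130 129 130 131 132 133 134 134
 127 119 126 134 137 137 131]
ch -35 [116 123 128 126 121 127 131 132 132 131 130 129 129 131 132 133 132 123
 120 128 134 137 138 136 130]
ch -30 [121 125 128 123 119 126 133 133 132 131 130 128 130 131 132 132 131 124
 125 132 136 137 138 136 129]
ch -25 [120 125 128 124 119 126 132 133 132 131 129 128 130 131 133 133 129 118
 124 132 135 138 138 136 133]
ch -20 [122 125 128 123 119 126 132 132 132 132 129 128 129 131 134 135 131 123
 124 131 135 137 139 137 135]
ch -15 [120 124 128 123 117 126 132 132 132 132 129 129 129 131 134 135 133 127
 126 131 135 138 138 137 134]
ch -10 [117 123 128 126 120 127 132 133 133 131 129 128 129 130 134 135 132 123
 125 132 135 137 138 136 132]
bar -95 [135 135 134 134 134 123 107 114 134 140 138 137 140 144 146 147 142 135
 134 136 137 138 137 137 137]
bar -105 [137 137 138 138 133 116 102 111 134 144 146 147 147 148 148 146 143 138
 136 136 136 136 136 136 136]
bar -115 [137 137 138 138 136 124 108 115 135 145 147 147 147 148 148 147 143 139
 138 137 137 137 136 136 136]
bar -125 [138 137 136 135 134 127 111 117 137 144 147 147 147 147 147 145 139 135
 137 137 136 136 139 139 138]
bar -135 [140 140 140 139 134 118  99 112 135 144 146 146 146 146 147 146 142 137
 138 139 139 138 137 137 138]
```

Bar and channel are both centred at about 0 to +1 mm in my stand frame, so they're aligned. I'll lower a little and start inserting.

Request:
arm_command(turn=[[0,0,0],[0,0,0],[0,0,0],[0,0,0],[0,0,0],[0,0,0],[0,0,0],[0,0,0]], xyz=[[0,-0.02,0.12],[0,0,0.1],[0,0,0],[0.1,0,0],[0.2,0,0],[0.3,0,0],[0.2,0,0],[0,0,0]], claw=[20,20,20,20,20,20,20,20])

```text
time_s: 14.25
position: [0.4284, 0.2137, 0.0401]
tool_rot: [[0.979, -0.206, 0.001], [-0.206, -0.979, 0.0], [0.001, -0.001, -1.0]]
ft_force: [-0.4, -0.1, -0.8]
grip_width: 0.025
gripper_force: 78.9
```

Request:
arm_command(turn=[[0,0,0],[0,0,0],[0,0,0],[0,0,0],[0,0,0],[0,0,0]], xyz=[[0.15,0,0],[0.15,0,0],[0.15,0,0],[0.15,0,0],[0.1,0,0],[0,0,0]], claw=[20,20,20,20,20,20])

```text
time_s: 14.85
position: [0.4617, 0.2067, 0.04]
tool_rot: [[0.979, -0.205, 0.0], [-0.205, -0.979, 0.0], [0.0, -0.0, -1.0]]
ft_force: [0.3, 0.3, -0.9]
grip_width: 0.0252
gripper_force: 78.9
```

Run:
```python
from h import *
x,y=st(-87,0); go(x,y,38.5,-11.8)
```

```text
t 14.85 p [461.7 206.7  40. ] yaw -11.83 w 25.2 f [ 0.3  0.3 -0.9] gf 78.9
 turn [-0.002 -0.005 -0.006] then shift [0.947 0.024 0.03 ]
```

Request:
arm_command(turn=[[0,0,0],[0,0,0],[0,0,0],[0,0,0],[0,0,0],[0,0,0]], xyz=[[0.15,0,0],[0.2,0,0],[0.15,0,0.02],[0.15,0,0],[0.1,0,0],[0,0,0]], claw=[20,20,20,20,20,20])

```text
time_s: 15.45
position: [0.4984, 0.1989, 0.039]
tool_rot: [[0.979, -0.205, 0.0], [-0.205, -0.979, 0.0], [0.0, -0.0, -1.0]]
ft_force: [-0.1, 1.3, -1.7]
grip_width: 0.0251
gripper_force: 78.9
```

Request:
arm_command(turn=[[0,0,0],[0,0,0],[0,0,0],[0,0,0],[0,0,0]], xyz=[[0.04,0,0],[0.04,0,0],[0.04,0,0],[0.04,0,0],[0,0,0]], claw=[20,20,20,20,20])

```text
time_s: 15.95
position: [0.5023, 0.1979, 0.0381]
tool_rot: [[0.979, -0.204, -0.008], [-0.204, -0.979, -0.0], [-0.008, 0.002, -1.0]]
ft_force: [-11.2, 2.3, 0.1]
grip_width: 0.0251
gripper_force: 79.1
```

Request:
arm_command(turn=[[0,0,0],[0,0,0],[0,0,0],[0,0,0]], xyz=[[0.04,0,0],[0.04,0,0],[0,0,0],[0,0,0]], claw=[20,20,20,20])

```text
time_s: 16.35
position: [0.5025, 0.1975, 0.037]
tool_rot: [[0.979, -0.204, -0.017], [-0.204, -0.979, -0.0], [-0.016, 0.004, -1.0]]
ft_force: [-22.0, 5.9, 1.0]
grip_width: 0.025
gripper_force: 79.1
```

Run:
```python
from h import *
O=(589.5,178.5); x,y=st(-87,0,O); go(x,y,36.7,-11.8)
s=env.observe()["position"]*1000-np.array([*O,0]);a=np.radians(-11.8);print("stand xy",s[0]*np.cos(a)+s[1]*np.sin(a),-s[0]*np.sin(a)+s[1]*np.cos(a))
```

```text
t 16.35 p [502.5 197.5  37. ] yaw -11.75 w 25.0 f [-22.    5.9   1. ] gf 79.1
 turn [0.042 0.188 0.011] then shift [0.042 0.015 0.007]
stand xy -89.08304774127006 0.7687923713317879
```

The force doubled with no movement, so the bar is against a hard stop. I'll relax the push, lower the bar onto the channel floor and release it.

Request:
arm_command(turn=[[0,0,0],[0,0,0],[0,0,0],[0,0,0],[0,0,0],[0,0,0],[0,0,0],[0,0,0]], xyz=[[-0.06,0,0],[-0.06,0,0.02],[0,0,0.02],[0,0,0],[0,0,0],[0,0,0],[0,0,0],[0,0,0]], claw=[20,20,20,20,28,32,50,60])

```text
time_s: 17.15
position: [0.5042, 0.1978, 0.0372]
tool_rot: [[0.979, -0.205, 0.001], [-0.205, -0.979, 0.0], [0.001, -0.0, -1.0]]
ft_force: [-0.5, 0.0, 0.5]
grip_width: 0.0595
gripper_force: 0.0
```

Request:
arm_command(turn=[[0,0,0],[0,0,0],[0,0,0],[0,0,0],[0,0,0],[0,0,0],[0,0,0],[0,0,0],[0,0,0]], xyz=[[0,0,0],[0,0,-0.2],[0,0,-0.5],[0,0,-0.6],[0,0,-0.7],[-0.4,0,-0.7],[-0.7,0,-0.5],[-0.7,0,0],[0,0,0]], claw=[60,60,60,60,60,60,60,60,60])

```text
time_s: 18.05
position: [0.4124, 0.217, 0.1987]
tool_rot: [[0.979, -0.203, 0.001], [-0.203, -0.979, 0.001], [0.001, -0.001, -1.0]]
ft_force: [0.3, 0.4, -0.5]
grip_width: 0.0604
gripper_force: 0.0
```

Run:
```python
from h import *
O=(589.5,178.5); x,y=st(20,-111,O); print(x,y); go(x,y,160,-11.8)
a,d,c=grab("top"); b,d2,c2=grab("side")
cv2.imwrite("pics/t2.png",a);cv2.imwrite("pics/s2.png",b)
g=cv2.cvtColor(a,cv2.COLOR_BGR2GRAY).astype(np.float32)
def prof(P):
    q=proj(np.array(P),c).astype(np.float32)
    return cv2.remap(g,q[:,0].reshape(1,-1),q[:,1].reshape(1,-1),cv2.INTER_LINEAR).ravel().astype(int)
L=lambda x,y,z:[*(np.array(st(x,y,O))/1000),z]
xs=np.arange(-120,-40,4);print(xs)
print("axis",prof([L(x,0,.043) for x in xs])); print("front edge y=-25,z18",prof([L(x,-45,.018) for x in xs]))
ys=np.arange(-27,28,3);print(ys)
for x in(-95,-80,-40,-10):print(x,prof([L(x,y,.043) for y in ys]))
W=world("side",d2,c2);z=W[...,2]
for x in(-95,-80,-65,-45,-20,0):
    u,v=np.round(proj([L(x,0,.043)],c2)[0]).astype(int);print(x,u,v,np.round(np.median(z[v-1:v+2,u-1:u+2])*1000,1),b[v,u])
u,v=proj([L(-40,0,.04)],c2)[0].astype(int)
A=cv2.resize(a[170:270,230:350],(400,333),interpolation=cv2.INTER_CUBIC);B=cv2.resize(b[v-70:v+40,u-50:u+82],(400,333),interpolation=cv2.INTER_CUBIC)
cv2.imwrite("pics/near7.png",np.hstack([A,B]))
```

```text
586.3782860207949 65.75579881061715
t 18.05 p [412.4 217.  198.7] yaw -11.69 w 60.4 f [ 0.3  0.4 -0.5] gf 0.0
 turn [-0.008 -0.009  0.022] then shift [4.025 2.249 0.773]
[-120 -116 -112 -108 -104 -100  -96  -92  -88  -84  -80  -76  -72  -68
  -64  -60  -56  -52  -48  -44]
axis [101  93  85  78  89 126 145 146 147 147 146 146 146 146 146 146 146 146
 146 146]
front edge y=-25,z18 [139 140 141 140 138 137 137 138 138 137 137 138 138 139 137 125 120 128
 129 129]
[-27 -24 -21 -18 -15 -12  -9  -6  -3   0   3   6   9  12  15  18  21  24
  27]
-95 [137 136 134 120 110 126 141 146 146 145 146 146 146 144 138 134 135 137
 138]
-80 [137 137 134 123 111 124 141 146 146 146 146 146 146 143 137 133 134 134
 134]
-40 [127 130 131 130 127 131 141 146 147 147 147 147 147 146 139 127 118 125
 133]
-10 [124 116 123 128 124 129 143 148 148 149 148 148 148 143 130 125 131 134
 137]
-95 280 277 44.3 [207 218 226]
-80 276 274 44.8 [207 219 225]
-65 272 271 44.8 [209 219 225]
-45 266 267 44.5 [210 220 226]
-20 260 261 45.1 [209 219 224]
0 255 257 44.5 [209 219 225]
```

View pics/near7.png

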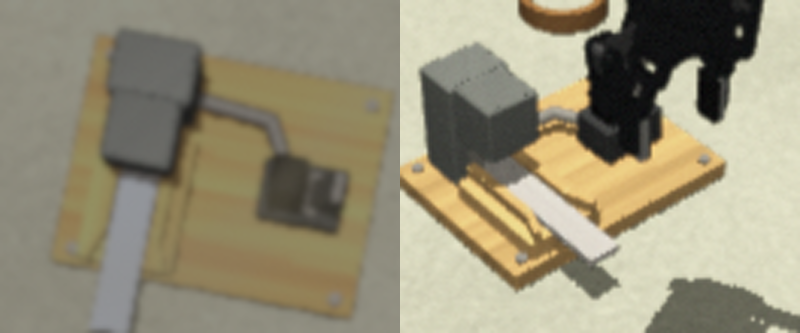

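Run:
```python
from h import *
O=(593,178)
a=np.radians(-11.8);R=np.array([[np.cos(a),-np.sin(a)],[np.sin(a),np.cos(a)]])
for n in("top","side"):
    b,d,c=grab(n);W=world(n,d,c).reshape(-1,3)*1000
    S=(W[:,:2]-O)@R; z=W[:,2]
    k=(abs(S[:,0]-20)<40)&(S[:,1]<-75)&(S[:,1]>-165)&(z>95)&(z<135)
    H=np.c_[S,z][k]; print(n,k.sum(),"pct x",np.percentile(H[:,0],[3,50,97]).round(1),"y",np.percentile(H[:,1],[3,50,97]).round(1))
    t=k&(z>118); print(" top", t.sum(),np.percentile(S[t],[5,95],axis=0).round(1))
    for y0 in range(-95,-35,10):
        k=(abs(S[:,1]-y0)<5)&(abs(S[:,0]-20)<60)&(z>25)&(z<200); 
        if k.sum(): print("  y",y0,k.sum(),"z p50/p97",np.percentile(z[k],[50,97]).round(),"x",np.percentile(S[k,0],[5,95]).round())
```

```text
top 214 pct x [ 3.5 16.7 31.3] y [-141.9 -109.7  -93.6]
 top 172 [[   4.7 -141.5]
 [  30.6  -94.7]]
  y -95 112 z p50/p97 [ 56. 133.] x [-2. 61.]
  y -85 61 z p50/p97 [43. 57.] x [ 2. 72.]
  y -75 28 z p50/p97 [37. 44.] x [-13.  74.]
  y -65 24 z p50/p97 [37. 46.] x [36. 76.]
  y -55 26 z p50/p97 [38. 44.] x [-17.  77.]
  y -45 22 z p50/p97 [39. 43.] x [12. 77.]
side 15 pct x [ 5.3 25.4 30. ] y [-135.  -111.9 -103.8]
 top 11 [[  20.6 -115.5]
 [  29.9 -103.9]]
  y -95 92 z p50/p97 [52. 65.] x [-7. 53.]
  y -85 129 z p50/p97 [39. 55.] x [-5. 63.]
  y -75 15 z p50/p97 [39. 43.] x [59. 68.]
  y -65 4 z p50/p97 [40. 43.] x [59. 63.]
```

The picture shows the bar straight in the channel, its plain end about 44 mm beyond the base's front edge. Home should give about 45 mm, so it's home. The linkage rod is low (about 40 mm), leaving room for the fingers over the grip. Moving above the grip with the fingers fully open.

Request:
arm_command(turn=[[0,0,0.02],[0,0,0],[0,0,0],[0,0,0],[0,0,0],[0,0,0],[0,0,0],[0,0,0],[0,0,0],[0,0,0],[0,0,0],[0,0,0]], xyz=[[0.2,0.1,0],[0.4,0.23,0],[0.5,0.28,0],[0.5,0.28,0],[0.5,0.28,0],[0.5,0.28,0],[0.5,0.28,0],[0.5,0.27,0],[0.3,0.16,0],[0.15,0.08,0],[0,0,0],[0,0,0]], claw=[85,85,85,85,85,85,85,85,85,85,85,85])

```text
time_s: 19.45
position: [0.5903, 0.0651, 0.1968]
tool_rot: [[0.978, -0.206, -0.001], [-0.206, -0.978, 0.0], [-0.001, -0.0, -1.0]]
ft_force: [0.3, 1.2, -0.6]
grip_width: 0.0848
gripper_force: 0.0
```

Run:
```python
from h import *
x,y=st(18,-111); print(x,y); go(x,y,86,-11.8)
```

```text
587.9205512432716 65.66479091430075
t 19.45 p [590.3  65.1 196.8] yaw -11.91 w 84.8 f [ 0.3  1.2 -0.6] gf 0.0
 turn [-0.001  0.009 -0.022] then shift [-5.000e-02 -2.000e-03  2.215e+00]
```

Request:
arm_command(turn=[[0,0,0],[0,0,0],[0,0,0],[0,0,0],[0,0,0],[0,0,0],[0,0,0],[0,0,0]], xyz=[[-0.05,0,0.2],[0,0,0.4],[0,0,0.4],[0,0,0.4],[0,0,0.3],[0,0,0.3],[0,0,0.2],[0,0,0]], claw=[85,85,85,85,85,85,85,85])

```text
time_s: 20.25
position: [0.587, 0.066, 0.0857]
tool_rot: [[0.979, -0.206, -0.003], [-0.206, -0.979, 0.0], [-0.003, 0.0, -1.0]]
ft_force: [0.7, -0.5, 0.4]
grip_width: 0.0853
gripper_force: 0.0
```

Request:
arm_command(turn=[[0,0,0],[0,0,0],[0,0,0],[0,0,0],[0,0,0],[0,0,0],[0,0,0],[0,0,0],[0,0,0],[0,0,0]], xyz=[[0,0,0],[0,0,0],[0,0,0],[0,0,0],[0,0,0],[0,0,0],[0,0,0],[0,0,0],[0,0,0],[0,0,0]], claw=[75,65,58,52,46,40,30,25,25,25], squeeze=50)

```text
time_s: 21.25
position: [0.5886, 0.0667, 0.0878]
tool_rot: [[0.979, -0.205, 0.002], [-0.205, -0.979, 0.001], [0.002, -0.001, -1.0]]
ft_force: [1.2, 7.1, 5.7]
grip_width: 0.0345
gripper_force: 53.4
```

The opening reads 34.5 mm with 53 N on the pads, so the trigger is fully squeezed (36 mm expected; readings run 1.5 to 3 mm low). I'll hold for about a second, then let go.

Request:
arm_command(turn=[[0,0,0],[0,0,0],[0,0,0],[0,0,0],[0,0,0],[0,0,0],[0,0,0],[0,0,0],[0,0,0],[0,0,0],[0,0,0]], xyz=[[0,0,0],[0,0,0],[0,0,0],[0,0,0],[0,0,0],[0,0,0],[0,0,0],[0,0,0],[0,0,0],[0,0,0],[0,0,0]], claw=[25,25,25,25,25,25,25,25,25,25,25])

```text
time_s: 22.35
position: [0.5886, 0.0667, 0.0878]
tool_rot: [[0.979, -0.205, 0.002], [-0.205, -0.979, 0.001], [0.002, -0.001, -1.0]]
ft_force: [1.2, 6.5, 6.9]
grip_width: 0.0348
gripper_force: 53.4
```

Request:
arm_command(turn=[[0,0,0],[0,0,0],[0,0,0],[0,0,0],[0,0,0],[0,0,0],[0,0,0],[0,0,0],[0,0,0],[0,0,0]], xyz=[[0,0,0],[0,0,0],[0,0,0],[0,0,0],[0,0,0],[0,0,0],[0,0,0],[0,0,0],[0,0,0],[0,0,0]], claw=[36,42,48,54,60,68,76,85,85,85])

```text
time_s: 23.35
position: [0.5881, 0.0656, 0.0871]
tool_rot: [[0.978, -0.206, 0.0], [-0.206, -0.978, 0.0], [0.0, -0.0, -1.0]]
ft_force: [-0.4, -0.8, 0.4]
grip_width: 0.0852
gripper_force: 0.0
```

Request:
arm_command(turn=[[0,0,0],[0,0,0],[0,0,0],[0,0,0],[0,0,0],[0,0,0],[0,0,0],[0,0,0],[0,0,0],[0,0,0]], xyz=[[0,0,-0.1],[0,0,-0.3],[0,0,-0.4],[0,0,-0.5],[0,0,-0.5],[0,0,-0.5],[-0.4,0.3,-0.2],[-0.7,0.5,0],[-0.7,0.5,0],[-0.4,0.3,0]], claw=[85,85,85,85,85,85,85,85,85,85])

```text
time_s: 24.35
position: [0.4615, 0.0095, 0.2125]
tool_rot: [[0.978, -0.207, -0.0], [-0.207, -0.978, -0.0], [-0.0, 0.0, -1.0]]
ft_force: [-0.4, 0.5, -0.3]
grip_width: 0.085
gripper_force: 0.0
```

Run:
```python
from h import *
O=(589.5,178.5)
go(500,0,200,-11.8)
L=lambda x,y,z:[*(np.array(st(x,y,O))/1000),z]
a,d,c=grab("top"); g=cv2.cvtColor(a,cv2.COLOR_BGR2GRAY).astype(np.float32)
def prof(P):
    q=proj(np.array(P),c).astype(np.float32)
    return cv2.remap(g,q[:,0].reshape(1,-1),q[:,1].reshape(1,-1),cv2.INTER_LINEAR).ravel().astype(int)
xs=np.arange(-120,-40,4);print("axis",prof([L(x,0,.043) for x in xs]))
ys=np.arange(-27,28,3)
for x in(-95,-40,-10):print(x,prof([L(x,y,.043) for y in ys]))
W=world("top",d,c).reshape(-1,3)*1000;r=np.radians(-11.8);R=np.array([[np.cos(r),-np.sin(r)],[np.sin(r),np.cos(r)]])
S=(W[:,:2]-[593,178])@R;z=W[:,2];k=(abs(S[:,0]-20)<40)&(S[:,1]<-75)&(S[:,1]>-165)&(z>95)&(z<135)
print(k.sum(),np.percentile(S[k,1],[3,97]).round(1))
b=cv2.imread("pics/t2.png").astype(int); m=abs(a.astype(int)-b).max(-1)>40
n,l,s,_=cv2.connectedComponentsWithStats(m.astype(np.uint8)); print([list(q) for q in s[1:] if q[4]>15])
```

```text
t 24.35 p [461.5   9.5 212.5] yaw -11.92 w 85.0 f [-0.4  0.5 -0.3] gf 0.0
 turn [ 0.002  0.001 -0.024] then shift [0.792 0.028 0.25 ]
axis [140 139 139 137 125 139 148 147 148 147 147 147 147 146 147 147 147 147
 147 147]
-95 [138 138 135 123 112 127 143 147 147 147 147 147 147 145 139 135 136 138
 139]
-40 [127 130 132 131 127 131 142 146 147 147 147 147 147 146 139 127 119 126
 134]
-10 [123 116 124 129 124 130 143 148 149 149 149 149 148 144 130 125 130 134
 137]
216 [-141.9  -93.6]
[[np.int32(306), np.int32(238), np.int32(98), np.int32(190), np.int32(7750)], [np.int32(399), np.int32(266), np.int32(7), np.int32(29), np.int32(95)], [np.int32(189), np.int32(270), np.int32(115), np.int32(172), np.int32(6572)], [np.int32(235), np.int32(358), np.int32(14), np.int32(8), np.int32(62)], [np.int32(317), np.int32(428), np.int32(11), np.int32(8), np.int32(42)], [np.int32(229), np.int32(431), np.int32(55), np.int32(49), np.int32(979)], [np.int32(366), np.int32(434), np.int32(4), np.int32(9), np.int32(31)], [np.int32(177), np.int32(439), np.int32(45), np.int32(41), np.int32(1041)], [np.int32(371), np.int32(443), np.int32(17), np.int32(14), np.int32(159)], [np.int32(336), np.int32(447), np.int32(26), np.int32(8), np.int32(92)], [np.int32(314), np.int32(457), np.int32(47), np.int32(23), np.int32(493)], [np.int32(375), np.int32(465), np.int32(6), np.int32(6), np.int32(18)], [np.int32(371), np.int32(467), np.int32(8), np.int32(8), np.int32(17)]]
```

The bar hasn't shifted in the channel, the trigger is back at its released position (-141.9, same as before), and the arm is clear. Handing in.

```bash
python3 -c "
from rig import env
print(env.close_job())"
```

```text
the job is handed in; nothing more can be done
None
```

I handed the job in at about 24 s: the boss bar was drawn, laid flat, retaken by its plain end and pushed home against the stop; the trigger was squeezed fully for about 1 s and sprang back, with the bar still home.

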